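# Set the dosing pump's pressure arm to the red tab and lock it

## Robot

A 7-joint arm with a two-finger parallel gripper is mounted at the origin on a cart in front of the work surface, level with it; the furniture and walls round the work are solid. World frame = base frame: x ahead of the robot, y to its left, z up, the work surface at z = 0. Lengths are in m, angles in rad, forces in N, time in s.
With the tool pointing down it reaches from about 0.4 to 0.875 m from the base axis. Payload 19.3 kg.
Tool frame: the origin (TCP) lies on the front face of the gripper's body, between the roots of the fingers; the fingertips stand 73 mm ahead of it and the grasp point (between the pads) lies 54 mm ahead of it; z points along the fingers, y is the direction in which the jaws open and shut (so a half turn about z gives the same grasp; the last joint's range is limited). The gripper opens to 85 mm and grips with 20 to 120 N. Pads are 22 mm wide; open, the fingers measure 114 mm over their backs; the gripper's body (76 mm by 85 mm) begins 54 mm behind the grasp point. The pads swing forward as they close: fully open they stand 13 mm farther back than shut.
Start: joints at [1.262, 0.521, -0.036, 1.599, 0.021, 1.021, -0.113], TCP at [0.148, -0.607, 0.304] pointing down, gripper open.
Joint ranges: [-2.91, 2.91], [-0.3, 2.13], [-1.5, 1.42], [0.17, 2.43], [-1.26, 4.41], [0.16, 1.93], [-2.52, 2.52]. Speed limits (rad/s): [1.89, 1.89, 2.39, 2.39, 3.01, 3.01, 3.01].

## Interface

Orientations are given as [roll, pitch, yaw] about the fixed x, y, z axes, in that order (R = Rz(yaw) Ry(pitch) Rx(roll)).
In Python, from workcell import bot gives the robot as it stands.
- The arm moves only by the shell command python3 -m crank 'ROWS' [OPENING] [FORCE]. ROWS is a JSON object of lists of equal length, an entry for each row: "travel": the shift along the world's x, y, z in cm, a list of three; "rot": the turn, a rotation vector about the world's x, y, z in degrees, a list of three. A call has 1 to 8 rows; each row is the pose to reach, as a shift and turn from the pose commanded when the call began; what a row does not reach only later rows make up. A row lasts 1/10 s, in which the tool goes at most 50 mm and 8.59 degrees, less where a joint would pass 70% of its speed; a pose out of reach is approached as far as the arm can. A call with a gripper value outside its range is refused whole. OPENING is the opening, from -1 (shut) to 1 (fully open), so that 0 is half open, set as the call begins (- or left out, the last holds). The fingers move at their own pace and stop on an object; FORCE is the grip in N (left out, the last holds). Time passes only in rows, so rows that repeat a pose let the fingers close. It gives the time, the measured TCP pose, the force and the opening at its end, in the units of the state.
- bot.observe(): the state, without advancing time (a new reading comes with each control period).
- bot.grab_frame(name): name is "scene" or "top"; returns the picture (480x640x3 uint8, red, green, blue); there is no depth.
- bot.camera_model(name): a dict with "fx", "fy", "cx", "cy" (pixels), "R" (3x3) and "t" (3): a world point X has camera coordinates R X + t. Camera axes: x right, y down, z forward; pixel columns grow to the right and rows downward; lengths in m; the calibration is good to about 2 mm. A picture is of the moment at which its call begins. camera_model takes no time and is no camera call.
- bot.job_done(): hands the job in, once; it reports no verdict.
Trained networks look in the newest picture that a camera, given by its name, has taken for a name from the list of things; names that differ only in an ending like _2 or _b are one class to them, and where a whole thing is asked for, a point or a joint stands for the part that bears it (a point fixed in the world has none). Each returns a list of dicts, best first, with "conf" (0 to 1); they miss things now and then, are a little off and sometimes report something else, mostly with a low value. They report only what shows in the picture. A call takes as long as a camera call.
- bot.silhouettes(camera, thing): "pixels" (480x640 bool, what is visible of it) and "box" ([centre column, centre row, width, height] in pixels, round what is visible of it).
The state is a dict: "clock": time; "qpos": joint angles; "qd": joint speeds; "joint_efforts": joint torques, N m; "position": TCP position; "tool_rot": TCP orientation; "force": force on the tool from outside, world axes, zero at the start; "moment": the same for the moment, N m; "grip_width": finger opening in m.
Only numpy, scipy, OpenCV 4.12 (cv2) and the standard library are available. Lean on these libraries where they do the work, as an engineer would, in place of code of your own. Each camera call takes 0.05 s, during which the arm holds its last target.

## Task

Set the pressure on the dosing pump: turn the black tension knob clockwise until the pointer of the blue sprung arm stands on the red set tab. Then turn the green lock knob clockwise all the way to its stop, with the pointer still on the tab. Work only by the two knobs: do not touch the arm or the tab, and leave the other things on the bench where they are.

Things in the scene. Friction and masses are not known exactly. Their poses are not given: they have to be found in the camera images.
- pump: White wedge-shaped pump, 260 x 260 mm, fixed. Origin: centre of its underside; x to its back, y to its left (seen from the robot), z up. Its dark front panel rises to the back at 28 deg (normal 28 deg from vertical, towards -x), from x -130, z 49 to x -6, z 115 mm; both knobs stand square on it, 124 mm apart. Parts on the flat top behind it reach z 143 mm, 80 mm or more up-slope of the knob axes.
- tension_grip (a point): Point on the axis of the black round tension knob, 23 mm above the panel: grip here. Knob 37 mm in diameter, 34 mm tall, with a steel flange 44 mm wide and 5 mm tall at its foot, on the right half of the panel (seen from the robot). Pump frame: (-86, -62, 98) mm. Its axes turn with the knob; z is the knob's axis, out of the panel.
- tension_knob (a joint): Angle of the tension knob, rad: 0 slack, grows clockwise (seen looking at the panel), stop at 2.6. It starts between 0 and 0.45. It stays where it is left and takes about 0.1 N m to turn.
- pressure_arm (a joint): Angle of the blue sprung arm, rad, about a vertical hinge on the pump's top at (20, -100) mm in the pump frame. A screw on the tension knob drives it: arm angle = 0.1615 x knob angle, so 2.6 rad of the knob swing it from 0 to 0.42. At 0 the arm points to the pump's left (+y); as it grows the tip swings to the back (+x).
- pointer_tip (a point): Tip of the arm's thin black pointer, 170 mm from the arm's hinge, over the white scale on the top, 128 mm above the bench.
- set_tab (a joint): Angle of the red set tab about the same hinge, on the same scale as the arm's angle: the pointer stands on the tab when the two angles are equal. It lies between 0.23 and 0.36 and is not to be moved.
- mark (a point): The middle of the red tab's width (the tab is 7 mm wide along the scale), at the pointer's radius and height: the pointer tip is on the tab when it is within 3.5 mm of this point.
- lock_grip (a point): Point on the axis of the green lock knob, 23 mm above the panel: grip here. The knob is a bar 46 mm long, 14 mm thick, reaching 34 mm above the panel, on a round skirt 48 mm wide and 7 mm tall, on the left half of the panel. Pump frame: (-86, 62, 98) mm. The point's z axis is the knob's axis, out of the panel.
- lock_knob (a joint): Angle of the lock knob, rad: grows clockwise (looking at the panel) to its locked stop at 1.5. Starts between 0 and 0.3 (released). At 1.5 the bar lies straight up and down the panel's slope, its white line pointing uphill; at angle q the bar is turned 1.5 - q anticlockwise from there. Takes about 0.05 N m to turn and stays where it is left.
- tip_box: Open box of yellow pipette tips with a pink top, 82 x 122 x 68 mm, a bystander. Origin: centre of its underside.
- well_plate: White well plate, 86 x 128 x 30 mm, a bystander. Origin: centre of its underside.
- orange_cap: Single orange screw cap, 24 mm wide, 14 mm tall, apart from the heap of caps, a bystander. Origin: centre of its underside.
- blue_marker: Blue marker pen, 135 mm long, 13 mm thick, lying on the bench left of the pump, a bystander. Origin: at its middle, on the bench.

How it is judged:
On the way, in this order (a step that is already met when the one before it is completed fails the run):
1. the pointer stands on the red tab while the lock knob is still released (horizontal distance between pointer_tip and mark below 0.0035 m and value of joint lock_knob below 0.7 rad), for 0.2 s.
2. the lock knob is at its clockwise stop (value of joint lock_knob above 1.42 rad), for 0.2 s.
At the end, for the whole second after the job is handed in: The pointer tip is within 3.5 mm of the middle of the red tab and the lock knob is within 0.08 rad of its clockwise stop at 1.5 rad (horizontal distance between pointer_tip and mark below 0.0035 m and value of joint lock_knob above 1.42 rad); the robot touches nothing.
It fails at once if the sprung arm or the red tab is touched by the robot (contact force between any of the fingers, the arm and pressure_arm above 1 N or contact force between any of the fingers, the arm and set_tab above 1 N).
It fails at once if a bystander (tip box, well plate, orange cap or marker) is moved by more than 20 mm (distance of any of tip_box, well_plate, orange_cap, blue_marker from where it was at the start of the episode above 0.02 m).
It also fails if it takes over 64 s, if anything falls off the work surface, if the arm or the gripper's body presses on something with over 40 N, if the wrist force passes 120 N, or if a joint passes its speed limit or range.

## Working session

There is one attempt and no reset: what is moved stays moved. The work goes in short steps, Python scripts to look and compute and a shell command to move; the robot and the scene stay as the last step left them, time stands still between calls to the robot, and variables do not carry over. Pictures are saved under pics/ and viewed, and the job is handed in when it is done.

```bash
ls; mkdir -p pics; python3 - <<'E'
from workcell import bot
import cv2
s=bot.observe(); print(s)
for n in("scene","top"):
    im=bot.grab_frame(n); cv2.imwrite(f"pics/{n}0.png",im[:,:,::-1]); print(n,bot.camera_model(n))
    for th in("pump","tension_grip","lock_grip","pressure_arm","set_tab","pointer_tip"):
        for d in bot.silhouettes(n,th)[:2]: print(n,th,round(d["conf"],2),[round(float(v),1) for v in d["box"]])
E
```

```text
pics
{'clock': 0.0, 'qpos': array([ 1.26183244,  0.52201573, -0.03628721,  1.60002646,  0.02118466,
        1.02108773, -0.11281423]), 'qd': array([ 0.00111198, -0.00057024, -0.00102105,  0.00098831, -0.00099216,
       -0.0014225 , -0.00017791]), 'joint_efforts': array([-3.39963417e-04, -9.27105403e+01,  1.97998904e+00, -3.69926906e+01,
        1.78713439e-02,  8.21323920e-03,  2.33147807e-05]), 'position': array([ 0.14770222, -0.60702565,  0.30331845]), 'tool_rot': array([-3.14044329e+00,  8.96420158e-05,  2.38697191e-01]), 'force': array([-0.30858263, -1.06607444,  0.11230528]), 'moment': array([ 0.00245339,  0.05972653, -0.02959934]), 'grip_width': 0.08552636574757633}
scene {'fx': 550.7817872860406, 'fy': 550.7817872860406, 'cx': 311.57702184522327, 'cy': 239.73013833240302, 'R': array([[-0.59454026, -0.80387027, -0.0177333 ],
       [-0.59331251,  0.45348394, -0.66508088],
       [ 0.54268051, -0.38489597, -0.74656075]]), 't': array([0.30015956, 0.44315854, 1.1648973 ])}
scene pump 0.82 [267.6, 248.8, 128.8, 121.5]
scene tension_grip 0.58 [299.8, 250.1, 17.1, 21.1]
scene pressure_arm 0.68 [272.1, 216.7, 65.5, 28.4]
scene pointer_tip 0.95 [276.8, 216.8, 54.7, 21.3]
scene pointer_tip 0.66 [166.4, 371.5, 62.5, 63.8]
top {'fx': 433.7511303395597, 'fy': 433.7511303395597, 'cx': 310.142157214832, 'cy': 235.05858604990664, 'R': array([[-0.01481587, -0.9998813 , -0.0042272 ],
       [-0.97895737,  0.0153661 , -0.20348548],
       [ 0.20352629,  0.00112343, -0.97906884]]), 't': array([-0.02724485,  0.57361103,  1.45485917])}
top pump 0.58 [295.6, 209.2, 84.2, 91.1]
top tension_grip 0.63 [308.4, 231.6, 17.7, 15.5]
top lock_grip 0.54 [271.5, 223.7, 13.6, 12.6]
top lock_grip 0.39 [187.1, 256.6, 41.8, 35.6]
top pressure_arm 0.73 [304.0, 201.0, 51.8, 15.4]
top pointer_tip 0.6 [270.0, 227.1, 11.0, 10.5]
top pointer_tip 0.46 [304.5, 200.9, 47.3, 17.3]
```

View pics/scene0.png

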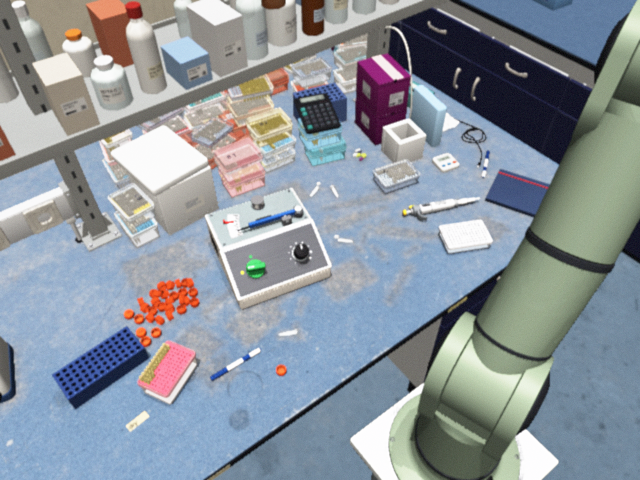

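View pics/top0.png

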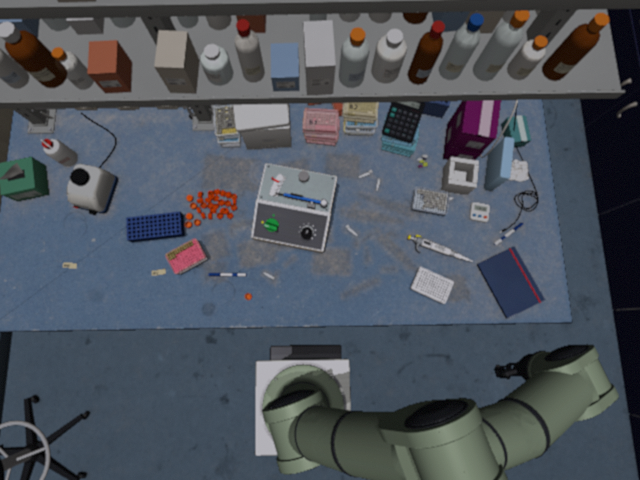

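```bash
python3 - <<'E'
import cv2
a=cv2.imread("pics/scene0.png")[170:330,170:370]; cv2.imwrite("pics/sc0.png",cv2.resize(a,None,fx=3.9,fy=3.7,interpolation=cv2.INTER_CUBIC))
a=cv2.imread("pics/top0.png")[145:275,235:365]; cv2.imwrite("pics/tc0.png",cv2.resize(a,None,fx=4.6,fy=4.6,interpolation=cv2.INTER_CUBIC))
E
```

```text
(no output)
```

View pics/sc0.png

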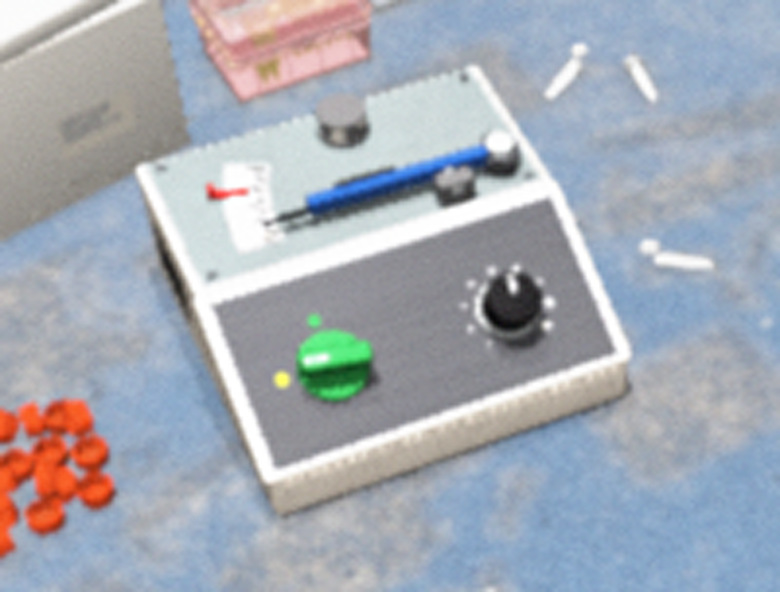

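View pics/tc0.png

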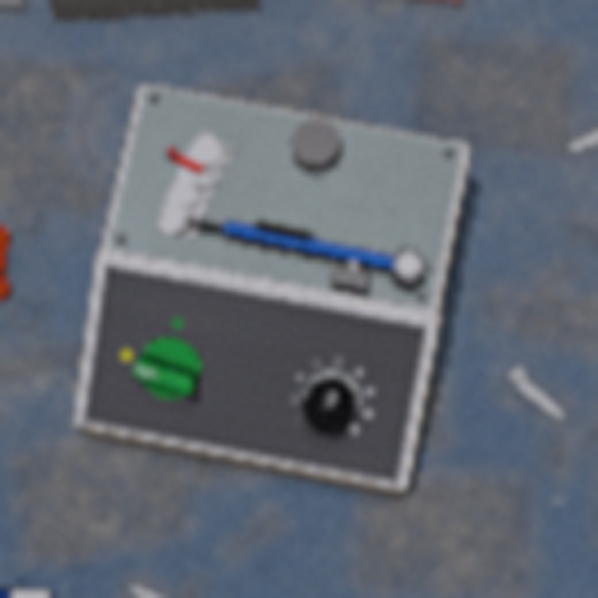

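```bash
cat > h.py <<'E'
import numpy as np, cv2
from workcell import bot
from scipy.optimize import least_squares
from scipy.spatial.transform import Rotation as Ro
CM={n:bot.camera_model(n) for n in("scene","top")}
def proj(n,X):
    c=CM[n]; p=np.atleast_2d(X)@np.array(c["R"]).T+c["t"]
    return np.c_[c["fx"]*p[:,0]/p[:,2]+c["cx"],c["fy"]*p[:,1]/p[:,2]+c["cy"]]
def ray(n,uv,z):
    c=CM[n];R=np.array(c["R"]);d=R.T@np.array([(uv[0]-c["cx"])/c["fx"],(uv[1]-c["cy"])/c["fy"],1.]);o=-R.T@c["t"]
    return o+d*(z-o[2])/d[2]
def w(pose,P):
    P=np.atleast_2d(P)/1000.;c,s=np.cos(pose[2]),np.sin(pose[2])
    return np.c_[pose[0]+c*P[:,0]-s*P[:,1],pose[1]+s*P[:,0]+c*P[:,1],P[:,2]]
def arm(pose,q,r=170,z=128): return w(pose,[20+r*np.sin(q),-100+r*np.cos(q),z])
E
cat > fit.py <<'E'
from h import *
P=np.array([[130,130,115],[130,-130,115],[-6,130,115],[-6,-130,115],[-130,130,49],[-130,-130,49.]])
t=np.array([[142,88],[468,145],[104,262],[437,320],[78,428],[407,488]])/4.6+[235,145]
s=np.array([[140,168],[473,68],[203,298],[558,188],[270,478],[628,355]])/[3.9,3.7]+170
def f(p): return np.r_[(proj("top",w(p,P))-t).ravel(),(proj("scene",w(p,P))-s).ravel()]
r=least_squares(f,[.65,.05,-.15],loss="soft_l1"); print(r.x,np.degrees(r.x[2])); print(r.fun.reshape(-1,2).round(1))
np.save("pose.npy",r.x)
for nm,p in(("tens",[-86,-62,98]),("lock",[-86,62,98]),("hinge",[20,-100,125])): print(nm,w(r.x,p).round(4),[proj(n,w(r.x,p)).round(1) for n in CM])
for n in CM:
  for q in np.arange(0,.43,.06): print(n,round(q,2),proj(n,arm(r.x,q)).round(1))
E
python3 fit.py
python3 - <<'E'
import cv2
a=cv2.imread("pics/scene0.png")[202:242,215:265]; cv2.imwrite("pics/sc1.png",cv2.resize(a,None,fx=14,fy=14,interpolation=cv2.INTER_CUBIC))
a=cv2.imread("pics/top0.png")[168:208,262:312]; cv2.imwrite("pics/tc1.png",cv2.resize(a,None,fx=14,fy=14,interpolation=cv2.INTER_CUBIC))
E
```

```text
[ 0.66651856  0.02020066 -0.20623659] -11.81648620253971
[[-1.9 -1.2]
 [ 0.8 -0.2]
 [-2.1 -2.1]
 [ 0.4 -0.8]
 [-1.6  0.5]
 [-0.3  1.3]
 [-1.2 -0. ]
 [ 2.3 -1.7]
 [-1.3 -0.4]
 [ 0.8 -2.7]
 [ 1.1  2.4]
 [ 3.2  0.6]]
tens [[ 0.5696 -0.0229  0.098 ]] [array([[303. , 251.3]]), array([[306.3, 233.8]])]
lock [[0.595  0.0985 0.098 ]] [array([[257.8, 267.6]]), array([[270.6, 227. ]])]
hinge [[ 0.6656 -0.0818  0.125 ]] [array([[299.5, 212.7]]), array([[323.2, 204.1]])]
scene 0.0 [[239.1 232.3]]
scene 0.06 [[237.8 229.6]]
scene 0.12 [[236.9 226.9]]
scene 0.18 [[236.1 224.2]]
scene 0.24 [[235.6 221.4]]
scene 0.3 [[235.3 218.7]]
scene 0.36 [[235.3 215.9]]
scene 0.42 [[235.5 213.1]]
top 0.0 [[274.  194.7]]
top 0.06 [[274.7 191.9]]
top 0.12 [[275.6 189.2]]
top 0.18 [[276.6 186.5]]
top 0.24 [[277.8 183.8]]
top 0.3 [[279.2 181.3]]
top 0.36 [[280.7 178.8]]
top 0.42 [[282.4 176.4]]
```

View pics/sc1.png

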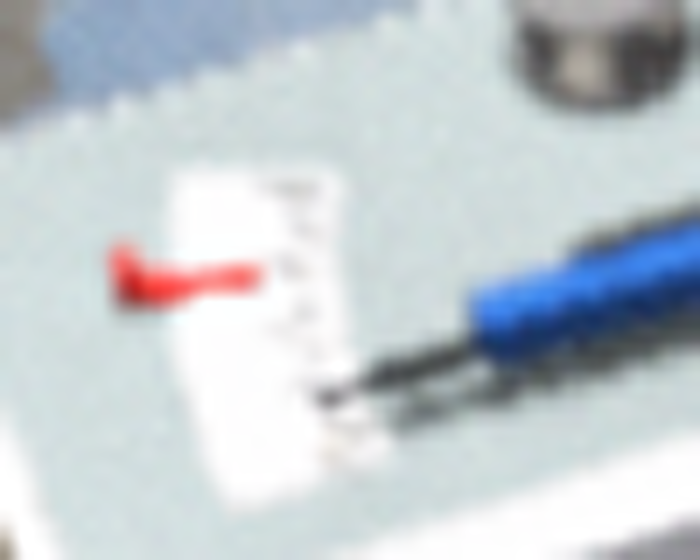

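View pics/tc1.png

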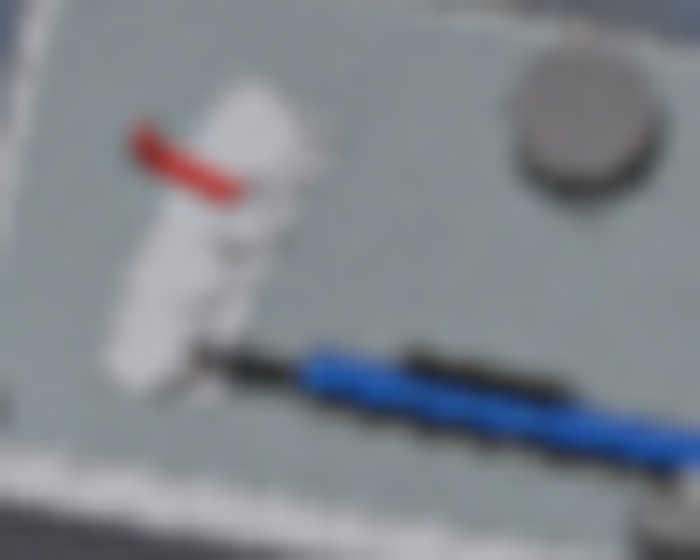

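```bash
cat > ov.py <<'E'
from h import *
import sys
pose=np.load("pose.npy")
P=np.array([[130,130,115],[130,-130,115],[-6,130,115],[-6,-130,115],[-130,130,49],[-130,-130,49.],[-130,130,0],[-130,-130,0],[130,130,0],[130,-130,0]])
E=[(0,1),(0,2),(1,3),(2,3),(2,4),(3,5),(4,5),(4,6),(5,7),(6,7),(0,8),(8,6)]
th=np.radians(28);nx=np.array([-np.sin(th),0,np.cos(th)]);ux=np.array([np.cos(th),0,np.sin(th)])
def circ(g,r,h): # h above panel
    g=np.array(g,float)+nx*(h-23); a=np.linspace(0,2*np.pi,25)
    return g+r*(np.cos(a)[:,None]*ux+np.sin(a)[:,None]*np.array([0,1,0]))
C=[circ([-86,-62,98],18.5,34),circ([-86,-62,98],22,5),circ([-86,62,98],24,7)]
def draw(n,img,x0,y0,W,H,k,out):
    a=cv2.resize(img[y0:y0+H,x0:x0+W],None,fx=k,fy=k,interpolation=cv2.INTER_CUBIC)
    m=lambda p:tuple(int(v) for v in ((p+.5-[x0,y0])*k-.5).round())
    q=proj(n,w(pose,P))
    for i,j in E: cv2.line(a,m(q[i]),m(q[j]),(0,255,255),1)
    for c in C:
        z=proj(n,w(pose,c))
        for i in range(24): cv2.line(a,m(z[i]),m(z[i+1]),(255,0,255),1)
    cv2.imwrite(out,a)
if __name__=="__main__":
    t=sys.argv[1]
    draw("scene",cv2.imread("pics/scene0.png"),195,180,150,130,4.6,f"pics/so{t}.png")
    draw("top",cv2.imread("pics/top0.png"),240,150,115,110,5.4,f"pics/to{t}.png")
E
python3 ov.py a
```

```text
(no output)
```

View pics/soa.png

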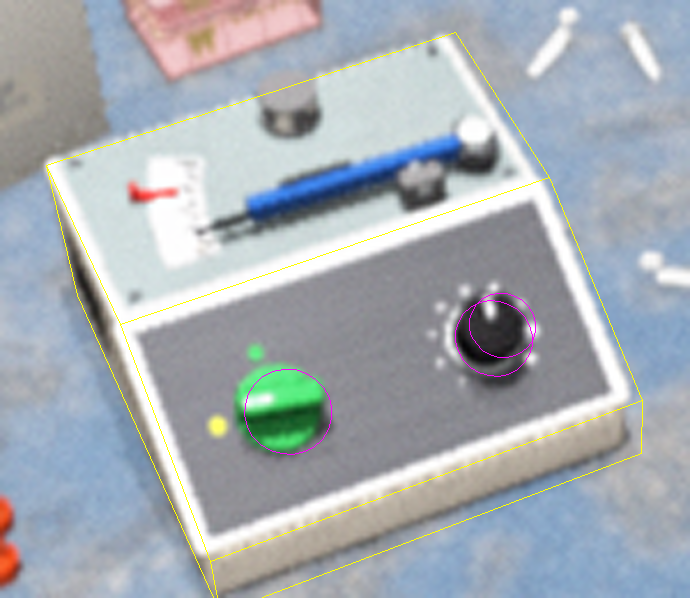

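View pics/toa.png

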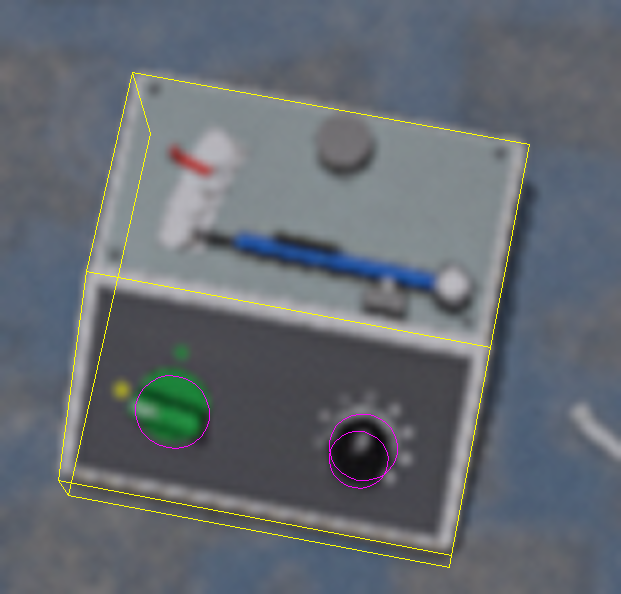

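```bash
cat > fit2.py <<'E'
from h import *
import ov
cen=lambda p,h:np.array(p,float)+ov.nx*(h-23)
S=lambda x,y:((x+.5)/4.6-.5+195,(y+.5)/4.6-.5+180)
T=lambda x,y:((x+.5)/5.4-.5+240,(y+.5)/5.4-.5+150)
L=cen([-86,62,98],7);K=cen([-86,-62,98],34)
corn=[[130,130,115],[130,-130,115],[-6,130,115],[-6,-130,115],[-130,130,49],[-130,-130,49.]]
so=[S(*p) for p in[(48,165),(452,38),(122,325),(543,182),(200,550),(630,400)]]
to=[T(*p) for p in[(137,76),(522,147),(92,275),(483,348),(64,477),(447,545)]]
ko={"scene":[S(281,408),S(498,320)],"top":[T(173,404),T(360,455)]}
hz=143
ho={"scene":S(475,131),"top":T(453,283)}
def f(p):
    d=p[3]; C=np.array(corn); C[:,1]*=(130-d)/130; C[C[:,0]==130,0]-=d; C[C[:,0]==-130,0]+=d
    r=[proj("scene",w(p,C))-so,proj("top",w(p,C))-to]
    for n in CM:
        r.append(2*(proj(n,w(p,[L,K]))-ko[n])); r.append(proj(n,w(p,[20,-100,p[4]]))-ho[n])
    return np.vstack(r).ravel()
r=least_squares(f,[.66,.02,-.19,0,140],loss="soft_l1",x_scale=[.01,.01,.01,1,5])
print(r.x,np.degrees(r.x[2]));print(r.fun.reshape(-1,2).round(1).tolist())
np.save("pose.npy",r.x[:3])
E
python3 fit2.py; python3 ov.py b
```

```text
[ 6.69379612e-01  2.06671791e-02 -2.10918386e-01  3.21028808e+00
  1.40861016e+02] -12.084733319387418
[[0.6, -0.4], [-0.3, -0.6], [0.0, -1.3], [-0.5, -1.1], [1.9, 0.3], [0.1, -0.8], [-0.2, -0.6], [0.2, -0.4], [-0.3, -1.5], [0.2, -1.1], [-0.3, -1.1], [-0.3, 0.2], [1.1, 0.1], [-0.1, 1.2], [0.8, -0.1], [-0.8, 1.1], [-1.3, 0.1], [-0.3, 0.1]]
```

View pics/sob.png

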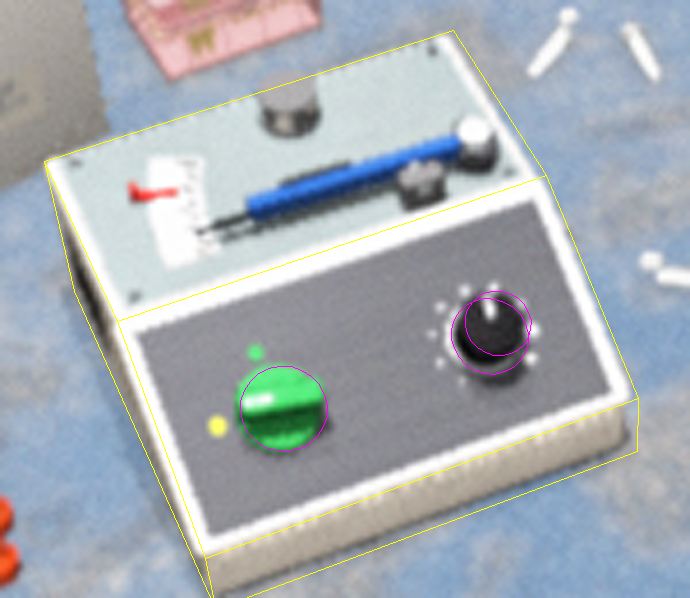

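View pics/tob.png

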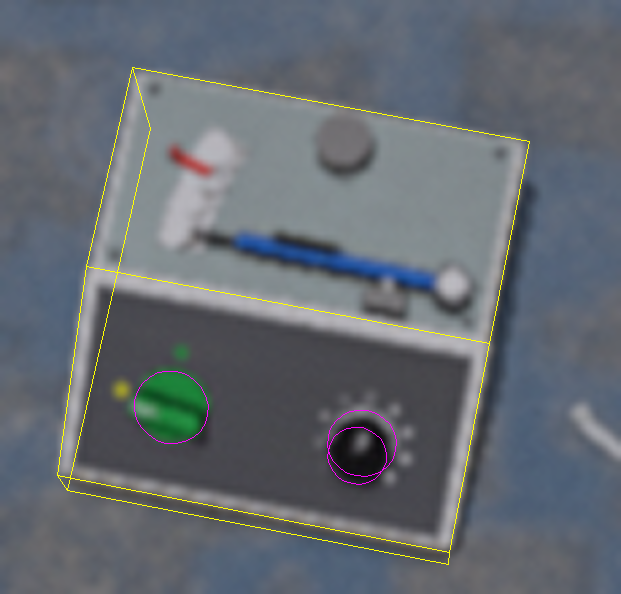

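```bash
python3 - <<'E'
from h import *
p=np.load("pose.npy")
c,s=np.cos(p[2]),np.sin(p[2])
def pol(n,uv,z=.128):
    X=ray(n,uv,z)[:2]-p[:2]; x=c*X[0]+s*X[1]-.02; y=-s*X[0]+c*X[1]+.1
    return round(np.arctan2(x,y),3),round(1000*np.hypot(x,y),1)
S=lambda x,y:((x+.5)/14-.5+215,(y+.5)/14-.5+202)
T=lambda x,y:((x+.5)/14-.5+262,(y+.5)/14-.5+168)
for nm,uv in(("tip",(318,398)),("tip2",(420,365)),("tabin",(260,275)),("tabmid",(200,283)),("tabout",(140,292)),("blueend",(480,325))): print("scene",nm,pol("scene",S(*uv)))
for nm,uv in(("tip",(195,355)),("tip2",(250,368)),("tabin",(240,192)),("tabmid",(185,170)),("tabout",(145,145)),("blueend",(305,375))): print("top",nm,pol("top",T(*uv)))
print(bot.observe()["clock"])
# grip poses
from scipy.spatial.transform import Rotation as Ro
Rp=Ro.from_euler("z",p[2])
n=Rp.apply([-np.sin(np.radians(28)),0,np.cos(np.radians(28))]); print("normal",n)
for nm,g in(("tens",[-86,-62,98]),("lock",[-86,62,98])):
    G=w(p,g)[0]; print(nm,G.round(4),"TCP grip",(G+.054*n).round(4),"TCP +70",(G+.124*n).round(4))
E
```

```text
scene tip (np.float64(0.039), np.float64(170.7))
scene tip2 (np.float64(0.043), np.float64(150.8))
scene tabin (np.float64(0.237), np.float64(174.9))
scene tabmid (np.float64(0.238), np.float64(186.1))
scene tabout (np.float64(0.238), np.float64(197.4))
scene blueend (np.float64(0.082), np.float64(137.6))
top tip (np.float64(0.026), np.float64(165.5))
top tip2 (np.float64(0.025), np.float64(151.7))
top tabin (np.float64(0.28), np.float64(170.0))
top tabmid (np.float64(0.274), np.float64(184.6))
top tabout (np.float64(0.28), np.float64(196.4))
top blueend (np.float64(0.033), np.float64(138.3))
0.7
normal [-0.45906763  0.09828764  0.88294759]
tens [ 0.5723 -0.022   0.098 ] TCP grip [ 0.5475 -0.0166  0.1457] TCP +70 [ 0.5154 -0.0098  0.2075]
lock [0.5983 0.0993 0.098 ] TCP grip [0.5735 0.1046 0.1457] TCP +70 [0.5413 0.1115 0.2075]
```

```bash
cat > goal.py <<'E'
from h import *
import sys
# usage: goal.py tens|lock  a_deg  height(mm above panel of grasp pt)  [dx dy dz mm]
def target(k,a,h,off=(0,0,0)):
    p=np.load("pose.npy");Rp=Ro.from_euler("z",p[2])
    th=np.radians(28); n=Rp.apply([-np.sin(th),0,np.cos(th)]);u=Rp.apply([np.cos(th),0,np.sin(th)]);v=np.cross(n,u)
    y=np.cos(np.radians(a))*u+np.sin(np.radians(a))*v; z=-n; x=np.cross(y,z)
    G=w(p,[-86,-62 if k=="tens" else 62,98])[0]+np.array(off)/1000
    return G+(.054+(h-23)/1000)*n, Ro.from_matrix(np.c_[x,y,z]),n
if __name__=="__main__":
    P,R,n=target(sys.argv[1],float(sys.argv[2]),float(sys.argv[3]),[float(v) for v in sys.argv[4:7]] or (0,0,0))
    s=bot.observe();R0=Ro.from_euler("xyz",s["tool_rot"])
    print("t",round(s["clock"],2),"q",s["qpos"].round(2),"grip",round(s["grip_width"],4),"F",s["force"].round(1),"M",s["moment"].round(2))
    print("travel cm",((P-s["position"])*100).round(2),"rot deg",(R*R0.inv()).as_rotvec(degrees=True).round(2), "n",n.round(3))
E
python3 goal.py tens 50 110
python3 -m crank '{"travel":[[5,1,0],[10,3,0],[14,6,0],[18,9,0],[22,13,0],[25,17,0],[28,21,0],[30,25,0]],"rot":[[0,0,6],[0,0,12],[0,0,18],[0,0,24],[0,0,30],[0,0,36],[0,0,42],[0,0,48]]}' 1 40
python3 goal.py tens 50 110
```

```text
t 0.7 q [ 1.26  0.52 -0.04  1.6   0.02  1.02 -0.11] grip 0.0853 F [ 0.2  0.1 -1.2] M [-0.03  0.02  0.03]
travel cm [35.97 59.91 -8.14] rot deg [-30.98 -11.77 111.6 ] n [-0.459  0.098  0.883]
clock: 1.5
position: [0.4465, -0.3606, 0.3039]
tool_rot: [3.141, -0.0, 1.081]
force: [1.2, -0.4, 0.9]
grip_width: 0.0853
t 1.5 q [ 0.8   0.45 -0.31  1.73  0.16  0.99 -0.06] grip 0.0853 F [ 1.2 -0.4  0.9] M [ 0.03 -0.02 -0.04]
travel cm [ 6.11 35.25 -8.14] rot deg [-20.95 -20.86  64.6 ] n [-0.459  0.098  0.883]
```

```bash
python3 -m crank '{"travel":[[1,5,0],[2,10,0],[3,15,0],[4,20,0],[5,25,0],[6,30,-2],[6,35,-4],[6,35.2,-6]],"rot":[[-2.6,-2.6,8],[-5.2,-5.2,16],[-7.8,-7.8,24],[-10.5,-10.4,32],[-13.1,-13,40],[-15.7,-15.6,48.4],[-18.3,-18.2,56.5],[-20.95,-20.86,64.6]]}' 
python3 goal.py tens 50 110; python3 - <<'E'
from h import *
for n in CM: cv2.imwrite(f"pics/{n}1.png",bot.grab_frame(n)[:,:,::-1])
a=cv2.imread("pics/scene1.png"); cv2.imwrite("pics/s1c.png",cv2.resize(a[130:330,150:410],None,fx=3,fy=3))
E
```

```text
clock: 2.3
position: [0.5065, -0.0141, 0.2529]
tool_rot: [2.818, 0.331, 2.078]
force: [0.5, -2.1, 0.1]
grip_width: 0.0854
t 2.3 q [ 0.11  0.31 -0.36  2.23  1.01  0.37 -0.56] grip 0.0854 F [ 0.5 -2.1  0.1] M [ 0.03  0.36 -0.  ]
travel cm [ 0.1   0.6  -3.04] rot deg [-1.63 -1.38  5.43] n [-0.459  0.098  0.883]
```

View pics/s1c.png

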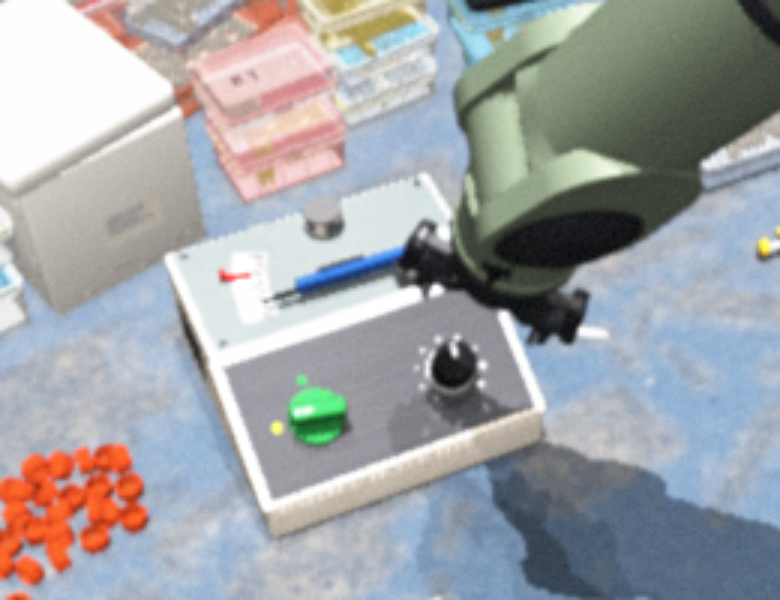

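View pics/top1.png

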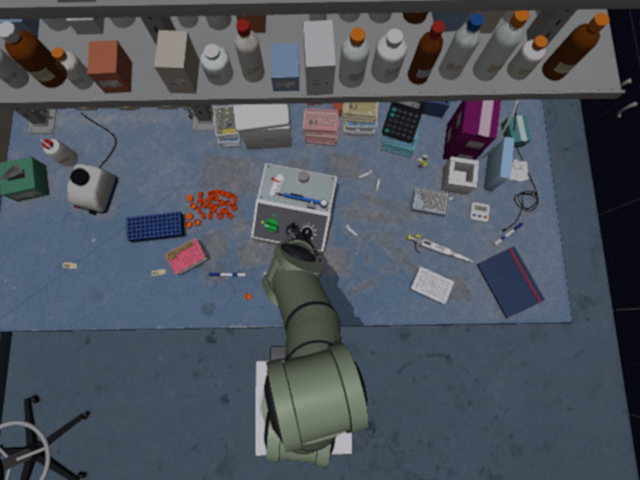

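```bash
python3 -m crank '{"travel":[[0.1,0.6,-1.5],[0.1,0.6,-3],[0.1,0.6,-3]],"rot":[[-1.6,-1.4,5.4],[-1.6,-1.4,5.4],[-1.6,-1.4,5.4]]}' 
python3 goal.py tens 50 60;python3 goal.py tens 50 26
```

```text
clock: 2.7
position: [0.5073, -0.0135, 0.2221]
tool_rot: [2.816, 0.367, 2.157]
force: [-0.4, 0.6, 0.1]
grip_width: 0.0855
t 2.7 q [ 0.02  0.36 -0.25  2.27  1.36  0.29 -0.83] grip 0.0855 F [-0.4  0.6  0.1] M [0.09 0.49 0.02]
travel cm [ 2.32  0.04 -4.38] rot deg [ 0.05 -0.2   0.84] n [-0.459  0.098  0.883]
t 2.7 q [ 0.02  0.36 -0.25  2.27  1.36  0.29 -0.83] grip 0.0855 F [-0.4  0.6  0.1] M [0.09 0.49 0.02]
travel cm [ 3.88 -0.29 -7.38] rot deg [ 0.05 -0.2   0.84] n [-0.459  0.098  0.883]
```

```bash
python3 -m crank '{"travel":[[1.2,0,-2.2],[2.3,0,-4.4],[2.3,0,-4.4],[2.3,0,-4.4]],"rot":[[0,0,0],[0,0,0],[0,0,0],[0,0,0]]}' 
python3 goal.py tens 50 26;python3 - <<'E'
from h import *
cv2.imwrite("pics/s2c.png",cv2.resize(bot.grab_frame("scene")[:,:,::-1][130:330,150:410],None,fx=3,fy=3))
E
```

```text
clock: 3.1
position: [0.5306, -0.0135, 0.1796]
tool_rot: [2.814, 0.367, 2.157]
force: [0.4, -0.9, -0.7]
grip_width: 0.0855
t 3.1 q [ 0.02  0.48 -0.24  2.25  1.69  0.3  -1.15] grip 0.0855 F [ 0.4 -0.9 -0.7] M [0.1  0.48 0.01]
travel cm [ 1.56 -0.29 -3.13] rot deg [ 0.05 -0.11  0.8 ] n [-0.459  0.098  0.883]
```

View pics/s2c.png

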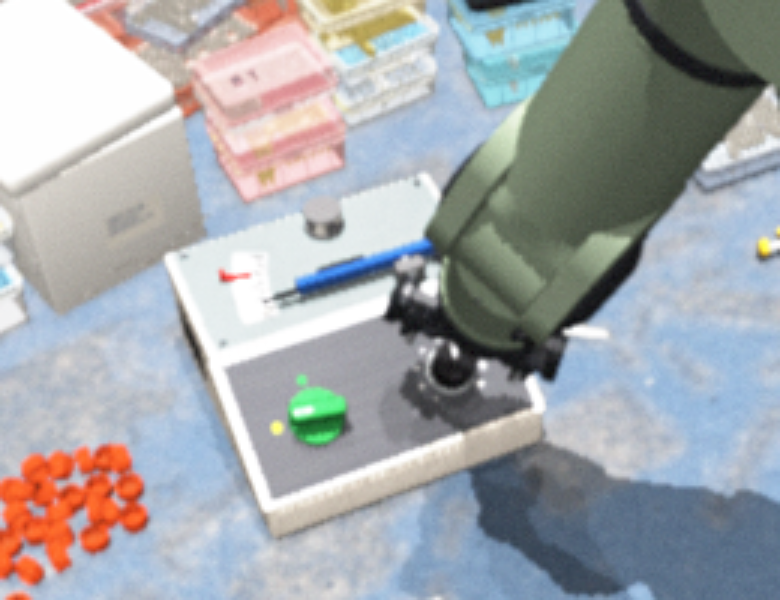

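```bash
python3 -m crank '{"travel":[[0,0,0],[0,0,0],[0,0,0],[0,0,0],[0,0,0],[0,0,0],[0,0,0],[0,0,0]],"rot":[[-3.6,0.8,7],[-7.2,1.6,14],[-10.8,2.4,21],[-14.4,3.2,28],[-18,4,35],[-21.6,4.6,42],[-23,4.9,44.9],[-23,4.9,44.9]]}' 
python3 goal.py tens 100 26
```

```text
clock: 3.95
position: [0.5307, -0.0126, 0.1804]
tool_rot: [-3.047, 0.484, 3.131]
force: [-0.7, -0.4, 0.4]
grip_width: 0.0854
t 3.95 q [-0.12  0.47 -0.07  2.26  1.81  0.22 -0.4 ] grip 0.0854 F [-0.7 -0.4  0.4] M [ 0.09  0.49 -0.02]
travel cm [ 1.55 -0.37 -3.2 ] rot deg [ 0.12  0.19 -0.13] n [-0.459  0.098  0.883]
```

```bash
python3 -m crank '{"travel":[[0.5,-0.1,-1],[1,-0.3,-2],[1.5,-0.4,-3],[1.5,-0.4,-3.2],[1.5,-0.4,-3.2]],"rot":[[0,0,0],[0,0,0],[0,0,0],[0,0,0],[0,0,0]]}' 
python3 goal.py tens 100 26;python3 - <<'E'
from h import *
cv2.imwrite("pics/s3c.png",cv2.resize(bot.grab_frame("scene")[:,:,::-1][190:310,200:360],None,fx=4.9,fy=4.9))
E
```

```text
clock: 4.45
position: [0.5452, -0.0168, 0.1472]
tool_rot: [-3.048, 0.482, 3.129]
force: [0.5, -0.2, 0.3]
grip_width: 0.0856
t 4.45 q [-0.01  0.56 -0.18  2.23  1.97  0.29 -0.53] grip 0.0856 F [ 0.5 -0.2  0.3] M [ 0.12  0.44 -0.02]
travel cm [0.09 0.04 0.11] rot deg [ 0.07  0.07 -0.03] n [-0.459  0.098  0.883]
```

View pics/s3c.png

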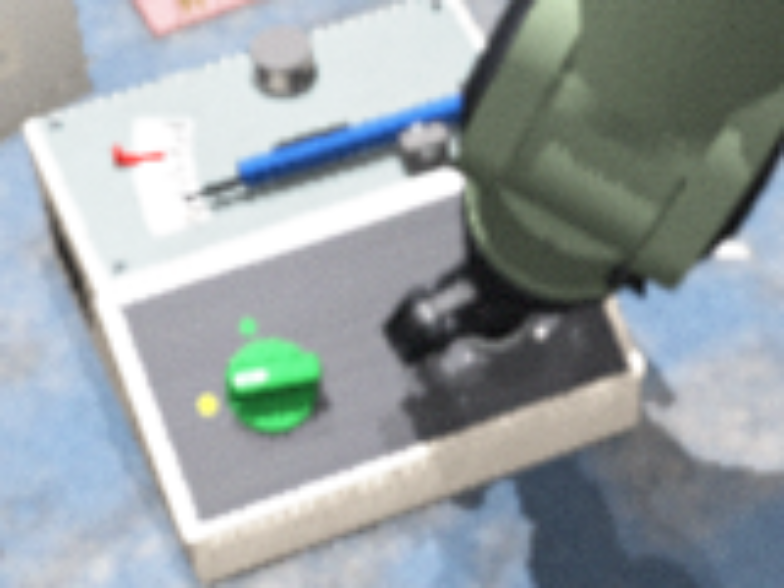

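```bash
python3 -m crank '{"travel":[[0.1,0,0.1],[0.1,0,0.1],[0.1,0,0.1],[0.1,0,0.1],[0.1,0,0.1],[0.1,0,0.1]],"rot":[[0,0,0],[0,0,0],[0,0,0],[0,0,0],[0,0,0],[0,0,0]]}' -1 40
python3 goal.py tens 100 26
```

```text
clock: 5.1
position: [0.5465, -0.0154, 0.1482]
tool_rot: [-3.049, 0.482, 3.133]
force: [-5.0, 5.7, 9.6]
grip_width: 0.0357
t 5.1 q [-0.02  0.56 -0.18  2.23  1.96  0.28 -0.52] grip 0.0357 F [-5.   5.7  9.6] M [0.76 0.48 0.36]
travel cm [-0.03 -0.1   0.01] rot deg [ 0.04  0.09 -0.25] n [-0.459  0.098  0.883]
```

```bash
python3 -m crank '{"travel":[[0,0,0],[0,0,0],[0,0,0],[0,0,0],[0,0,0],[0,0,0],[0,0,0],[0,0,0]],"rot":[[3.2,-0.7,-6.2],[6.4,-1.4,-12.4],[9.6,-2.1,-18.5],[12.9,-2.8,-24.7],[16.1,-3.4,-30.9],[18.4,-3.9,-35.3],[18.4,-3.9,-35.3],[18.4,-3.9,-35.3]]}'
python3 goal.py tens 60 26;python3 - <<'E'
from h import *
for n in CM: cv2.imwrite(f"pics/{n}4.png",bot.grab_frame(n)[:,:,::-1])
cv2.imwrite("pics/s4c.png",cv2.resize(cv2.imread("pics/scene4.png")[190:310,200:360],None,fx=4.9,fy=4.9))
E
```

```text
clock: 5.9
position: [0.5465, -0.0151, 0.1482]
tool_rot: [2.881, 0.419, 2.356]
force: [-3.2, 6.8, 10.2]
grip_width: 0.0362
t 5.9 q [ 0.13  0.58 -0.37  2.22  1.85  0.37 -1.07] grip 0.0362 F [-3.2  6.8 10.2] M [1.05 0.49 0.48]
travel cm [-0.04 -0.12  0.01] rot deg [ 0.    0.05 -0.26] n [-0.459  0.098  0.883]
```

View pics/s4c.png

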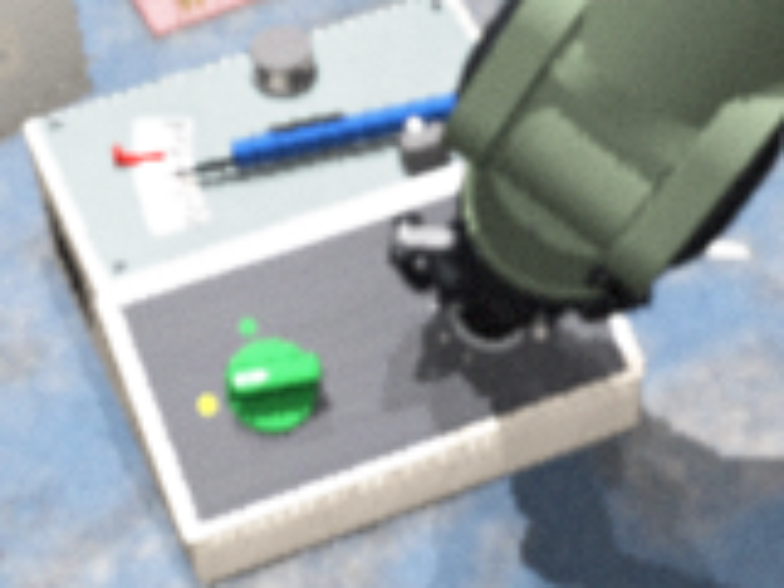

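```bash
python3 - <<'E'
import cv2,numpy as np
a=cv2.imread("pics/scene4.png")[205:238,215:255]
b=cv2.imread("pics/top4.png")[168:201,265:305]
cv2.imwrite("pics/z4.png",np.hstack([cv2.resize(x,None,fx=10,fy=14,interpolation=cv2.INTER_CUBIC) for x in(a,b)]))
E
```

```text
(no output)
```

View pics/z4.png

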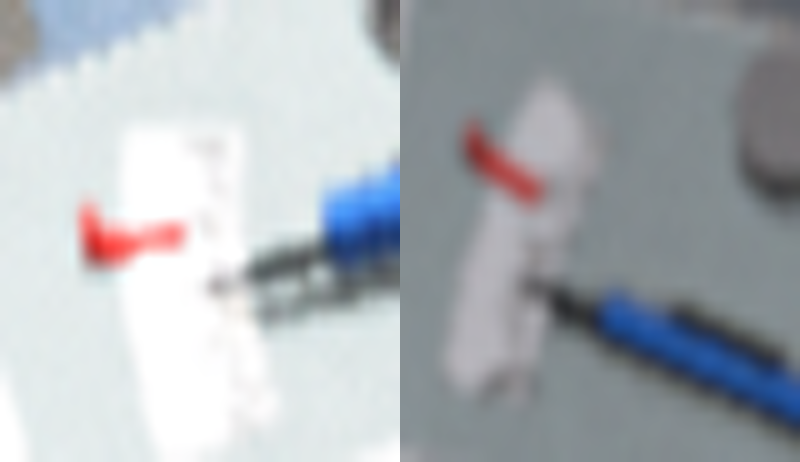

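```bash
cat > pol.py <<'E'
from h import *
p=np.load("pose.npy");c,s=np.cos(p[2]),np.sin(p[2])
def pol(n,uv,z=.128):
    X=ray(n,uv,z)[:2]-p[:2]; x=c*X[0]+s*X[1]-.02; y=-s*X[0]+c*X[1]+.1
    return round(float(np.arctan2(x,y)),3),round(float(1000*np.hypot(x,y)),1)
E
python3 - <<'E'
from pol import *
S=lambda x,y:((x+.5)/10-.5+215,(y+.5)/14-.5+205)
T=lambda x,y:((x+.5-400)/10-.5+265,(y+.5)/14-.5+168)
for z in(.116,.128):
  print(z,[pol("scene",S(*u),z) for u in((217,285),(183,237),(145,242),(112,246))],[pol("top",T(*u),z) for u in((528,285),(538,192),(505,170),(475,145))])
E
```

```text
0.116 [(0.216, 168.5), (0.299, 176.4), (0.299, 186.4), (0.3, 195.1)] [(0.16, 166.7), (0.296, 173.8), (0.294, 186.6), (0.298, 198.9)]
0.128 [(0.148, 168.8), (0.232, 175.7), (0.236, 185.6), (0.24, 194.1)] [(0.14, 164.5), (0.277, 171.0), (0.276, 183.7), (0.282, 195.9)]
```

```bash
python3 -m crank '{"travel":[[0,0,0],[0,0,0],[0,0,0],[0,0,0],[0,0,0],[0,0,0],[0,0,0],[0,0,0]],"rot":[[3.2,-0.7,-6.2],[6.4,-1.4,-12.4],[9.6,-2.1,-18.5],[12.9,-2.8,-24.7],[16.1,-3.4,-30.9],[19.3,-4.1,-37.1],[22,-4.7,-42.4],[22,-4.7,-42.4]]}'
python3 goal.py tens 12 26;cat > z.py <<'E'
from h import *
import sys
t=sys.argv[1];r=[]
for n,(y,x) in(("scene",(205,215)),("top",(168,265))):
    a=bot.grab_frame(n)[:,:,::-1]; cv2.imwrite(f"pics/{n}{t}.png",a); r.append(cv2.resize(a[y:y+33,x:x+40],None,fx=10,fy=14,interpolation=cv2.INTER_CUBIC))
cv2.imwrite(f"pics/z{t}.png",np.hstack(r))
E
python3 z.py 5
```

```text
clock: 6.8
position: [0.5468, -0.0149, 0.1484]
tool_rot: [2.661, 0.096, 1.546]
force: [-2.7, 7.1, 8.6]
grip_width: 0.0361
t 6.8 q [ 0.28  0.61 -0.56  2.21  1.78  0.47 -1.81] grip 0.0361 F [-2.7  7.1  8.6] M [1.41 0.17 0.67]
travel cm [-0.07 -0.15 -0.  ] rot deg [-0.08  0.04 -0.05] n [-0.459  0.098  0.883]
```

View pics/z5.png

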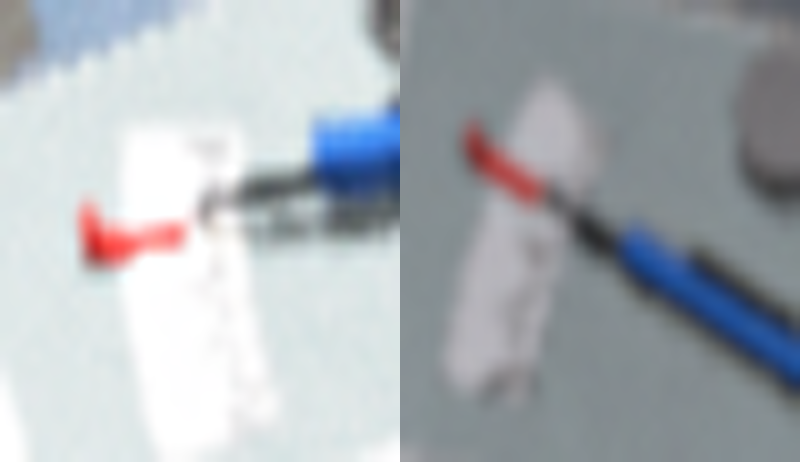

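```bash
python3 - <<'E'
from pol import *
S=lambda x,y:((x+.5)/10-.5+215,(y+.5)/14-.5+205)
T=lambda x,y:((x+.5-400)/10-.5+265,(y+.5)/14-.5+168)
print([pol("scene",S(*u)) for u in((208,207),(240,195),(300,183))],[pol("top",T(*u)) for u in((550,193),(575,218),(600,237))])
print([pol("scene",S(*u),.116) for u in((183,237),(145,242),(112,246))],[pol("top",T(*u),.116) for u in((538,192),(505,170),(475,145))])
print(proj("top",arm(p,.275)),proj("top",arm(p,.297)),proj("top",arm(p,.24)))
E
```

```text
[(0.27, 168.6), (0.28, 160.0), (0.284, 144.2)] [(0.287, 167.3), (0.276, 156.7), (0.274, 146.8)]
[(0.299, 176.4), (0.299, 186.4), (0.3, 195.1)] [(0.296, 173.8), (0.294, 186.6), (0.298, 198.9)]
[[278.56534493 181.4763123 ]] [[279.08691745 180.55069527]] [[277.77860712 182.97188244]]
```

```bash
python3 -m crank '{"travel":[[0,0,0],[0,0,0],[0,0,0]],"rot":[[2.75,-0.6,-5.3],[2.75,-0.6,-5.3],[2.75,-0.6,-5.3]]}'
python3 goal.py tens 6 26; python3 z.py 6
```

```text
clock: 7.2
position: [0.5468, -0.0148, 0.1484]
tool_rot: [2.655, 0.05, 1.457]
force: [-1.2, 7.5, 8.2]
grip_width: 0.0358
t 7.2 q [ 0.29  0.61 -0.58  2.21  1.78  0.49 -1.9 ] grip 0.0358 F [-1.2  7.5  8.2] M [1.36 0.08 0.71]
travel cm [-0.07 -0.15 -0.01] rot deg [ 0.03  0.03 -0.26] n [-0.459  0.098  0.883]
```

View pics/z6.png

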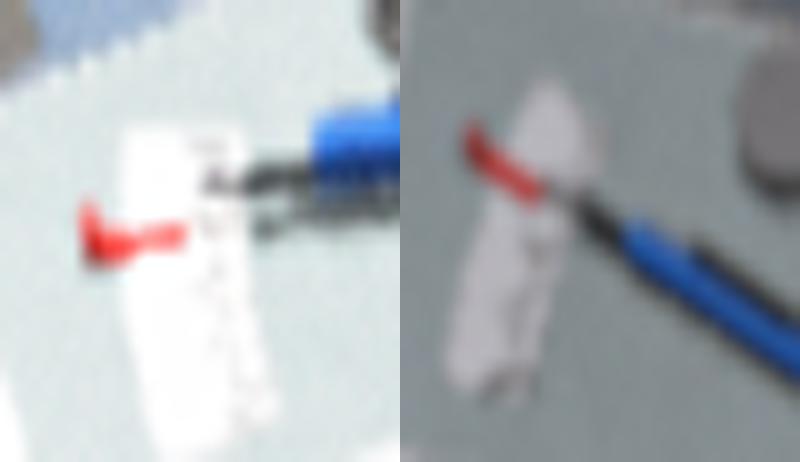

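```bash
python3 - <<'E'
from pol import *
S=lambda x,y:((x+.5)/10-.5+215,(y+.5)/14-.5+205)
T=lambda x,y:((x+.5-400)/10-.5+265,(y+.5)/14-.5+168)
for z in(.112,.115,.118,.121,.128,.135):
  print(z,"scaleUL/LR/corner scene",[pol("scene",S(*u),z) for u in((122,125),(242,128),(160,455),(275,415))],"top",[pol("top",T(*u),z) for u in((548,78),(590,150),(448,365),(530,395))])
  print("   bend top",pol("scene",S(88,210),z),pol("top",T(470,128),z), "tabin",pol("scene",S(183,237),z),pol("top",T(538,192),z))
print("pointer",[pol("scene",S(*u)) for u in((208,185),(240,180),(300,177))],[pol("top",T(*u)) for u in((555,185),(575,205),(605,228))])
# red centroid, weighted
for t in("4","5","6"):
  for n in CM:
    im=cv2.imread(f"pics/{n}{t}.png").astype(float);y0,x0=(205,215) if n=="scene" else(168,265)
    a=im[y0:y0+30,x0:x0+(22 if n=="scene" else 18)];wt=np.clip(a[...,2]-np.maximum(a[...,1],a[...,0])-25,0,None)
    yy,xx=np.mgrid[:a.shape[0],:a.shape[1]]; uv=((wt*xx).sum()/wt.sum()+x0,(wt*yy).sum()/wt.sum()+y0)
    print(t,n,np.round(uv,2),[pol(n,uv,z) for z in(.116,.118,.12,.128)])
E
python3 - <<'E'
import cv2
for n,(y,x) in(("scene",(195,205)),("top",(160,258))):
    a=cv2.imread(f"pics/{n}6.png")[y:y+50,x:x+66]; cv2.imwrite(f"pics/{n}6z.png",cv2.resize(a,None,fx=12,fy=12,interpolation=cv2.INTER_NEAREST))
E
```

```text
0.112 scaleUL/LR/corner scene [(0.485, 195.5), (0.488, 162.9), (0.027, 191.5), (0.012, 161.0)] top [(0.448, 188.2), (0.411, 165.2), (0.013, 187.9), (0.002, 158.6)]
   bend top (0.371, 202.3) (0.318, 203.6) tabin (0.321, 176.8) (0.302, 174.7)
0.115 scaleUL/LR/corner scene [(0.47, 194.7), (0.47, 162.2), (0.013, 192.0), (-0.005, 161.6)] top [(0.444, 187.4), (0.407, 164.5), (0.008, 187.4), (-0.003, 158.2)]
   bend top (0.357, 201.7) (0.314, 202.8) tabin (0.304, 176.5) (0.297, 174.0)
0.118 scaleUL/LR/corner scene [(0.455, 193.8), (0.452, 161.5), (-0.001, 192.5), (-0.022, 162.3)] top [(0.44, 186.5), (0.402, 163.7), (0.004, 186.9), (-0.008, 157.8)]
   bend top (0.342, 201.2) (0.31, 202.1) tabin (0.287, 176.2) (0.293, 173.3)
0.121 scaleUL/LR/corner scene [(0.44, 193.1), (0.434, 160.8), (-0.015, 193.0), (-0.038, 163.0)] top [(0.436, 185.7), (0.397, 162.9), (-0.001, 186.4), (-0.014, 157.4)]
   bend top (0.328, 200.8) (0.306, 201.3) tabin (0.271, 176.0) (0.288, 172.6)
0.128 scaleUL/LR/corner scene [(0.404, 191.5), (0.391, 159.5), (-0.048, 194.4), (-0.077, 164.8)] top [(0.427, 183.8), (0.387, 16
[... 296 characters left out ...]
 (0.259, 199.2) (0.287, 197.8) tabin (0.193, 175.6) (0.266, 169.5)
pointer [(0.304, 168.3), (0.305, 159.9), (0.295, 144.1)] [(0.303, 166.8), (0.295, 158.2), (0.293, 146.4)]
4 scene [226.62 221.67] [(0.307, 192.8), (0.297, 192.6), (0.287, 192.4), (0.246, 191.8)]
4 top [274.91 179.71] [(0.292, 187.0), (0.289, 186.5), (0.286, 186.0), (0.275, 184.1)]
5 scene [226.71 221.66] [(0.307, 192.6), (0.297, 192.4), (0.287, 192.2), (0.246, 191.5)]
5 top [274.93 179.72] [(0.292, 186.9), (0.289, 186.4), (0.286, 185.9), (0.275, 184.0)]
6 scene [226.72 221.65] [(0.307, 192.5), (0.297, 192.3), (0.287, 192.1), (0.246, 191.5)]
6 top [274.91 179.72] [(0.292, 187.0), (0.289, 186.5), (0.286, 186.0), (0.275, 184.1)]
```

View pics/scene6z.png

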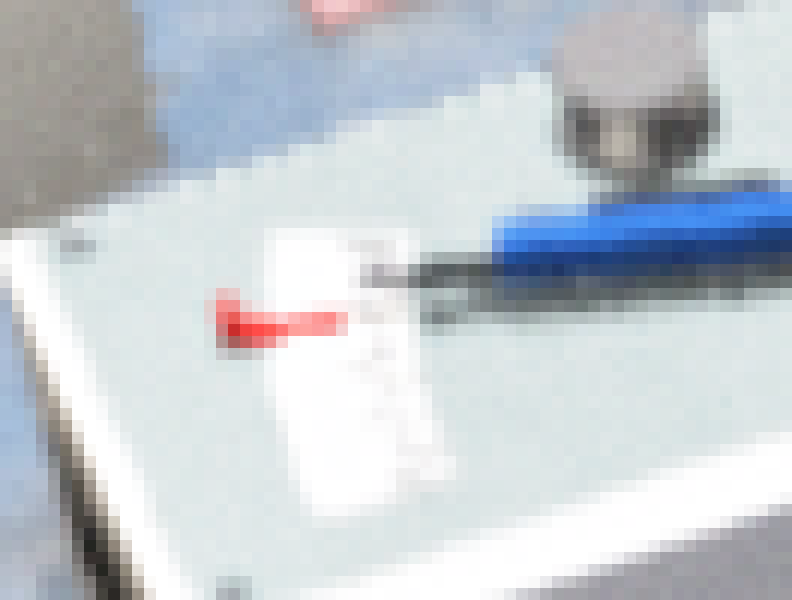

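View pics/top6z.png

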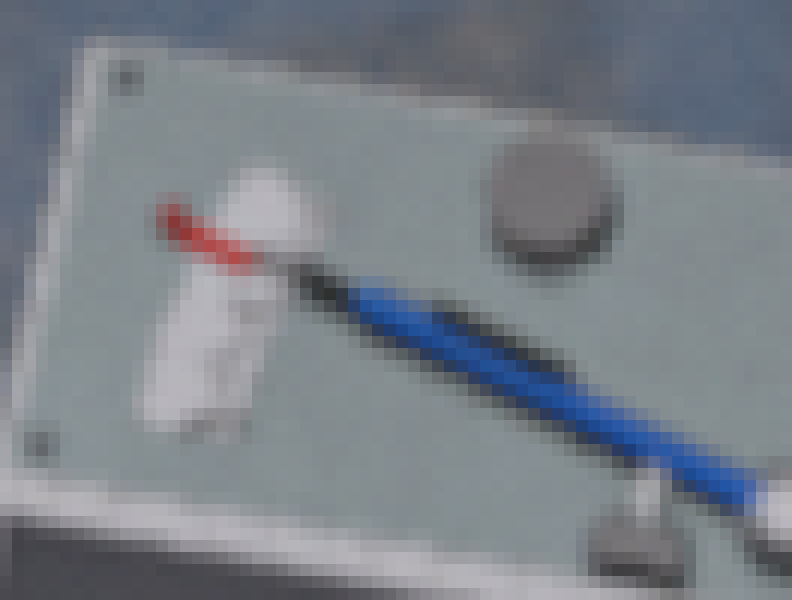

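```bash
python3 -m crank '{"travel":[[0,0,0],[0,0,0],[0,0,0],[-0.5,0.1,0.9],[-1.4,0.3,2.6],[-2.3,0.5,4.4],[-3.4,0.7,6.6],[-4,0.9,7.8]],"rot":[[0,0,0],[0,0,0],[0,0,0],[0,0,0],[0,0,0],[0,0,0],[0,0,0],[0,0,0]]}' 1
python3 goal.py lock 165 90; python3 z.py 7; python3 - <<'E'
from ov import *
from h import *
def bar(q,h=34):
    b=1.5-q; d=np.cos(b)*ux+np.sin(b)*np.array([0,1,0]); e=np.cross(nx,d); g=np.array([-86,62,98.])+nx*(h-23)
    return [g+23*d+7*e,g+23*d-7*e,g-23*d-7*e,g-23*d+7*e]
out=[]
for q in(0,.1,.2,.3):
  row=[]
  for n,(x,y) in(("scene",(238,248)),("top",(252,206))):
    a=cv2.resize(cv2.imread(f"pics/{n}0.png")[y:y+40,x:x+40],None,fx=7,fy=7,interpolation=cv2.INTER_CUBIC)
    z=proj(n,w(pose,bar(q))); z=((z+.5-[x,y])*7-.5).round().astype(int)
    cv2.polylines(a,[z.reshape(-1,1,2)],True,(255,0,255),1); row.append(a)
  out.append(np.vstack(row))
im=np.hstack(out); cv2.imwrite("pics/bar.png",cv2.resize(im,(800,400)))
E
```

```text
clock: 8.1
position: [0.506, -0.0074, 0.2272]
tool_rot: [2.654, 0.052, 1.454]
force: [0.5, -0.1, -1.1]
grip_width: 0.0854
t 8.1 q [ 0.28  0.39 -0.58  2.26  1.39  0.41 -1.6 ] grip 0.0854 F [ 0.5 -0.1 -1.1] M [0.08 0.49 0.04]
travel cm [ 3.68 11.86 -2.23] rot deg [-72.93  15.75 140.21] n [-0.459  0.098  0.883]
```

View pics/bar.png

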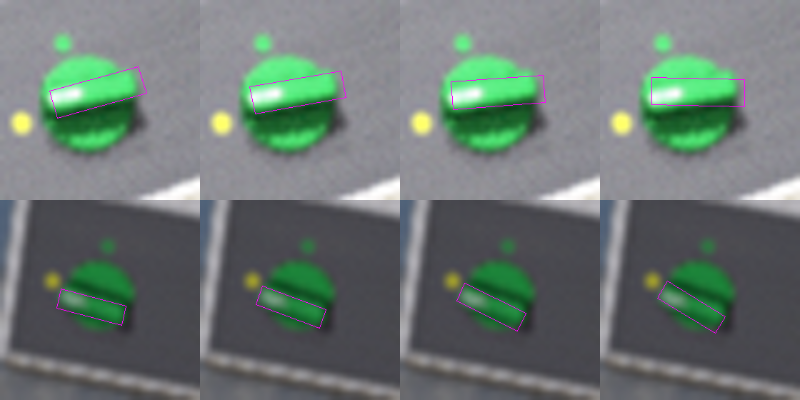

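View pics/z7.png

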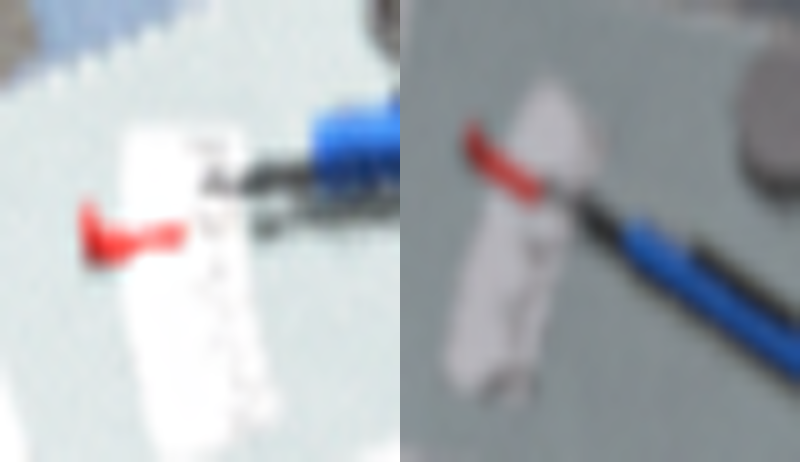

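```bash
python3 -m crank '{"travel":[[0,2,0],[0.5,4,0],[1,6,0],[1.5,8,0],[2.5,10,0],[3,11.9,0],[3,11.9,0],[3,11.9,0]],"rot":[[-3.7,0.8,7.1],[-7.3,1.6,14.1],[-11,2.4,21.2],[-14.7,3.1,28.3],[-18.4,3.9,35.3],[-22,4.7,42.4],[-25.7,5.5,49.4],[-29.4,6.3,56.5]]}'
python3 goal.py lock 70 90
python3 -m crank '{"travel":[[0,0,0],[0,0,0],[0,0,0],[0,0,0],[0,0,0],[0,0,0],[0,0,0],[0,0,0]],"rot":[[-3.7,0.8,7.1],[-7.3,1.6,14.1],[-11,2.4,21.2],[-14.7,3.1,28.3],[-18.4,3.9,35.3],[-22,4.7,42.4],[-25.7,5.5,49.4],[-29.4,6.3,56.5]]}'
python3 goal.py lock 170 90
```

```text
clock: 9.0
position: [0.5366, 0.112, 0.2249]
tool_rot: [2.967, 0.459, 2.55]
force: [0.5, -1.2, -0.9]
grip_width: 0.0854
t 9.0 q [ 0.1   0.49 -0.7   2.14  1.31  0.63 -0.58] grip 0.0854 F [ 0.5 -1.2 -0.9] M [0.12 0.46 0.05]
travel cm [ 0.61 -0.08 -2.  ] rot deg [ 0.29 -0.03 -0.44] n [-0.459  0.098  0.883]
clock: 9.8
position: [0.5367, 0.1113, 0.225]
tool_rot: [-2.784, 0.342, -2.514]
force: [0.2, 0.5, 0.2]
grip_width: 0.0853
t 9.8 q [ 0.15  0.5  -0.76  2.14  1.33  0.67  0.53] grip 0.0853 F [0.2 0.5 0.2] M [0.09 0.42 0.05]
travel cm [ 0.61 -0.01 -2.02] rot deg [-16.3    3.56  31.35] n [-0.459  0.098  0.883]
```

```bash
python3 -m crank '{"travel":[[0.2,0,-0.5],[0.4,0,-1],[0.6,0,-1.5],[0.6,0,-2],[0.6,0,-2],[0.6,0,-2]],"rot":[[-3.7,0.8,7.1],[-7.3,1.6,14.1],[-11,2.4,21.2],[-14.7,3.1,28.3],[-16.3,3.5,31.3],[-16.3,3.5,31.3]]}'
python3 goal.py lock 170 60;python3 goal.py lock 170 29; python3 - <<'E'
from h import *
for n in CM: cv2.imwrite(f"pics/{n}8.png",bot.grab_frame(n)[:,:,::-1])
cv2.imwrite("pics/s8c.png",cv2.resize(cv2.imread("pics/scene8.png")[190:310,190:350],None,fx=4.9,fy=4.9))
E
```

```text
clock: 10.4
position: [0.5425, 0.1114, 0.2049]
tool_rot: [-2.659, 0.085, -1.941]
force: [-0.3, 0.6, -0.9]
grip_width: 0.0854
t 10.4 q [ 0.15  0.55 -0.76  2.14  1.41  0.68  1.08] grip 0.0854 F [-0.3  0.6 -0.9] M [ 0.11  0.46 -0.02]
travel cm [ 1.39 -0.31 -2.66] rot deg [-0.16  0.05  0.27] n [-0.459  0.098  0.883]
t 10.4 q [ 0.15  0.55 -0.76  2.14  1.41  0.68  1.08] grip 0.0854 F [-0.3  0.6 -0.9] M [ 0.11  0.46 -0.02]
travel cm [ 2.82 -0.62 -5.39] rot deg [-0.16  0.05  0.27] n [-0.459  0.098  0.883]
```

View pics/s8c.png

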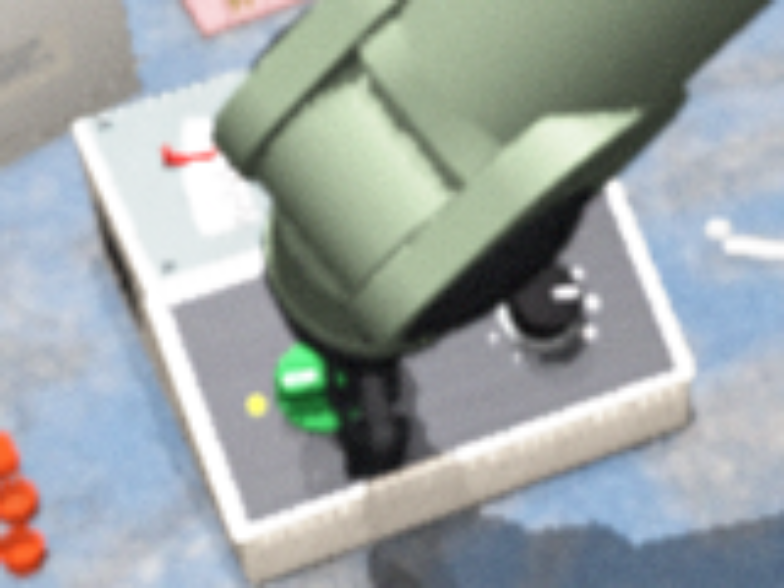

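```bash
python3 -m crank '{"travel":[[0.7,-0.1,-1.3],[1.4,-0.3,-2.6],[2,-0.4,-3.8],[2.4,-0.5,-4.6],[2.8,-0.6,-5.4],[2.8,-0.6,-5.4]],"rot":[[0,0,0],[0,0,0],[0,0,0],[0,0,0],[0,0,0],[0,0,0]]}'
python3 goal.py lock 170 29; python3 - <<'E'
from h import *
cv2.imwrite("pics/s9c.png",cv2.resize(bot.grab_frame("scene")[:,:,::-1][190:310,190:350],None,fx=4.9,fy=4.9))
E
```

```text
clock: 11.1
position: [0.5705, 0.1053, 0.151]
tool_rot: [-2.66, 0.085, -1.942]
force: [-0.1, 0.5, -0.1]
grip_width: 0.0852
t 11.1 q [ 0.13  0.68 -0.71  2.1   1.58  0.68  0.97] grip 0.0852 F [-0.1  0.5 -0.1] M [0.14 0.45 0.03]
travel cm [ 0.02 -0.01  0.  ] rot deg [-0.2   0.05  0.36] n [-0.459  0.098  0.883]
```

View pics/s9c.png

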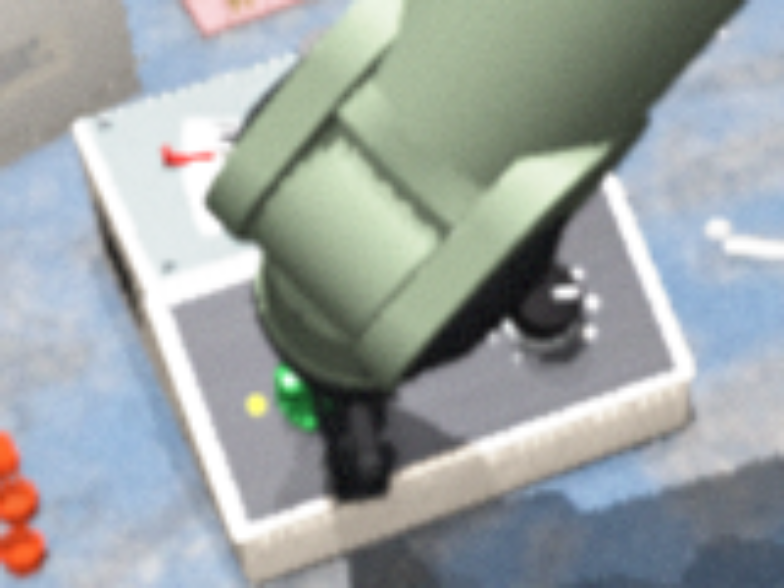

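```bash
python3 -m crank '{"travel":[[0,0,0],[0,0,0],[0,0,0],[0,0,0],[0,0,0],[0,0,0],[0,0,0],[0,0,0]],"rot":[[0,0,0],[0,0,0],[0,0,0],[0,0,0],[0,0,0],[0,0,0],[0,0,0],[0,0,0]]}' -1 30
python3 goal.py lock 170 29
python3 - <<'E'
from h import *
for n in CM: cv2.imwrite(f"pics/{n}10.png",bot.grab_frame(n)[:,:,::-1])
cv2.imwrite("pics/s10c.png",cv2.resize(cv2.imread("pics/scene10.png")[190:310,190:350],None,fx=4.9,fy=4.9))
E
```

```text
clock: 11.95
position: [0.5706, 0.1055, 0.1522]
tool_rot: [-2.658, 0.085, -1.941]
force: [-3.1, -1.0, 5.7]
grip_width: 0.0135
t 11.95 q [ 0.13  0.68 -0.71  2.1   1.58  0.68  0.97] grip 0.0135 F [-3.1 -1.   5.7] M [-0.2   0.4  -0.15]
travel cm [ 0.01 -0.03 -0.12] rot deg [-0.17  0.15  0.31] n [-0.459  0.098  0.883]
```

View pics/s10c.png

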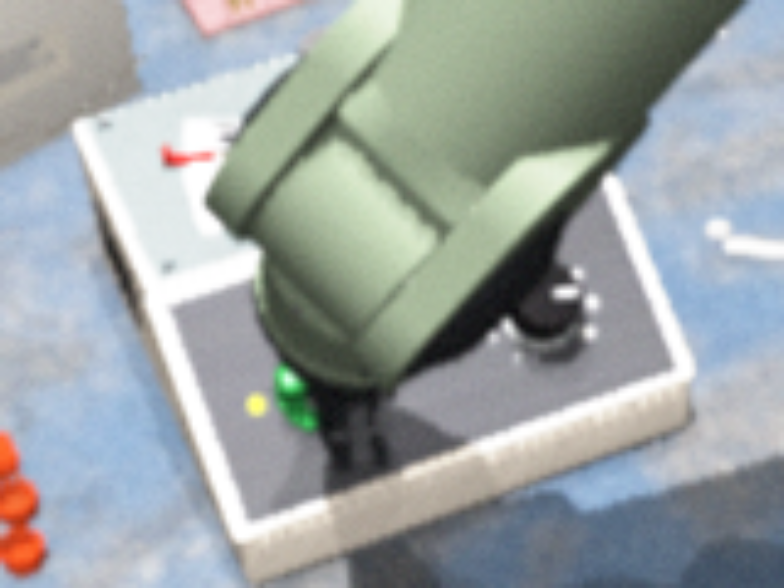

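```bash
python3 -m crank '{"travel":[[0,0,0],[0,0,0],[0,0,0],[0,0,0],[0,0,0],[0,0,0],[0,0,0],[0,0,0]],"rot":[[3.7,-0.8,-7.1],[7.3,-1.6,-14.1],[11,-2.4,-21.2],[14.7,-3.1,-28.3],[18.4,-3.9,-35.3],[22,-4.7,-42.4],[25.7,-5.5,-49.4],[29.4,-6.3,-56.5]]}'
python3 goal.py lock 106 29
python3 -m crank '{"travel":[[0,0,0],[0,0,0],[0,0,0],[0,0,0]],"rot":[[2.8,-0.6,-5.3],[5.5,-1.2,-10.6],[6.4,-1.4,-12.4],[6.4,-1.4,-12.4]]}'
python3 goal.py lock 92 29
```

```text
clock: 12.85
position: [0.5701, 0.1064, 0.1519]
tool_rot: [-3.002, 0.471, -3.051]
force: [-3.3, 3.3, 1.1]
grip_width: 0.0136
t 12.85 q [ 0.18  0.71 -0.78  2.1   1.59  0.73 -0.14] grip 0.0136 F [-3.3  3.3  1.1] M [0.83 1.09 0.34]
travel cm [ 0.07 -0.12 -0.09] rot deg [-0.34  0.12  0.54] n [-0.459  0.098  0.883]
clock: 13.25
position: [0.5701, 0.1067, 0.1518]
tool_rot: [-3.128, 0.489, 2.962]
force: [-3.6, 4.3, 1.2]
grip_width: 0.0137
t 13.25 q [ 0.19  0.71 -0.8   2.1   1.59  0.74 -0.38] grip 0.0137 F [-3.6  4.3  1.2] M [1.05 0.98 0.47]
travel cm [ 0.06 -0.15 -0.08] rot deg [-0.22  0.1   0.36] n [-0.459  0.098  0.883]
```

```bash
python3 -m crank '{"travel":[[0,0,0],[0,0,0],[0,0,0]],"rot":[[1.8,-0.4,-3.5],[1.8,-0.4,-3.5],[1.8,-0.4,-3.5]]}'
python3 goal.py lock 88 29;python3 -m crank '{"travel":[[0,0,0],[0,0,0]],"rot":[[1.8,-0.4,-3.5],[1.8,-0.4,-3.5]]}'
python3 goal.py lock 84 29
```

```text
clock: 13.55
position: [0.5701, 0.1067, 0.1519]
tool_rot: [3.12, 0.489, 2.886]
force: [-1.8, 5.7, 0.2]
grip_width: 0.0134
t 13.55 q [ 0.19  0.72 -0.81  2.1   1.59  0.75 -0.44] grip 0.0134 F [-1.8  5.7  0.2] M [0.71 0.97 1.04]
travel cm [ 0.06 -0.15 -0.09] rot deg [-0.12  0.1   0.21] n [-0.459  0.098  0.883]
clock: 13.75
position: [0.57, 0.1068, 0.1519]
tool_rot: [3.083, 0.487, 2.807]
force: [-3.3, 4.4, 1.2]
grip_width: 0.0136
t 13.75 q [ 0.19  0.72 -0.81  2.1   1.59  0.75 -0.51] grip 0.0136 F [-3.3  4.4  1.2] M [0.14 0.97 1.83]
travel cm [ 0.07 -0.16 -0.09] rot deg [-0.11  0.12  0.24] n [-0.459  0.098  0.883]
```

```bash
python3 -m crank '{"travel":[[0,0,0],[0,0,0],[0,0,0],[-0.5,0.1,0.9],[-1.4,0.3,2.6],[-2.3,0.5,4.4],[-3.4,0.7,6.6],[-4,0.9,7.8]],"rot":[[0,0,0],[0,0,0],[0,0,0],[0,0,0],[0,0,0],[0,0,0],[0,0,0],[0,0,0]]}' 1
python3 -m crank '{"travel":[[-1,-4,3],[-2,-8,4],[-3,-12,5],[-4,-16,5],[-4,-20,5],[-4,-24,5],[-4,-24,5],[-4,-24,5]],"rot":[[0,0,0],[0,0,0],[0,0,0],[0,0,0],[0,0,0],[0,0,0],[0,0,0],[0,0,0]]}' 
python3 z.py 11; python3 - <<'E'
from ov import *
def bar(q,h=34):
    b=1.5-q; d=np.cos(b)*ux+np.sin(b)*np.array([0,1,0]); e=np.cross(nx,d); g=np.array([-86,62,98.])+nx*(h-23)
    return [g+23*d+7*e,g+23*d-7*e,g-23*d-7*e,g-23*d+7*e]
out=[]
for q in(None,1.4,1.5):
  row=[]
  for n,(x,y) in(("scene",(238,248)),("top",(252,206))):
    a=cv2.resize(cv2.imread(f"pics/{n}11.png")[y:y+40,x:x+40],None,fx=7,fy=7,interpolation=cv2.INTER_CUBIC)
    if q:
      z=proj(n,w(pose,bar(q))); z=((z+.5-[x,y])*7-.5).round().astype(int)
      cv2.polylines(a,[z.reshape(-1,1,2)],True,(255,0,255),1)
    row.append(a)
  out.append(np.vstack(row))
cv2.imwrite("pics/bar2.png",cv2.resize(np.hstack(out),(800,534)))
E
```

```text
clock: 14.55
position: [0.5297, 0.115, 0.2319]
tool_rot: [3.085, 0.489, 2.807]
force: [0.5, -0.3, -0.8]
grip_width: 0.0855
clock: 15.35
position: [0.4901, -0.1261, 0.2802]
tool_rot: [3.085, 0.488, 2.804]
force: [0.2, 1.4, 0.3]
grip_width: 0.0855
```

View pics/bar2.png

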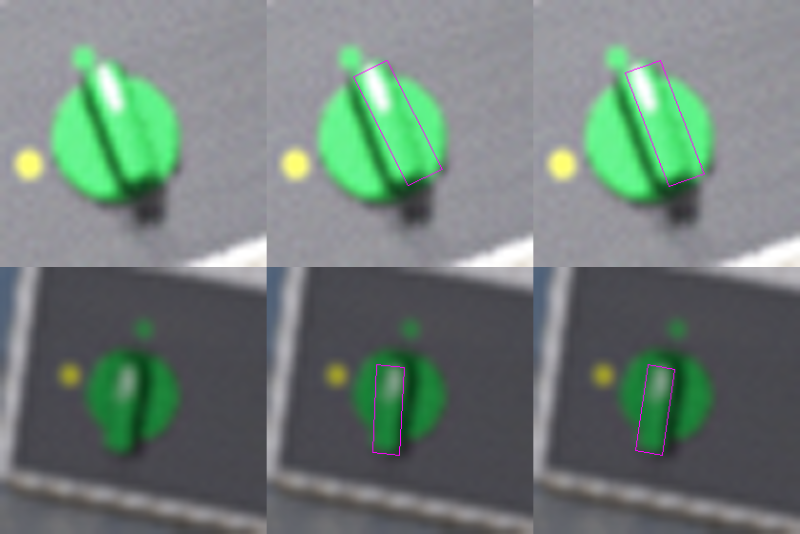

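View pics/z11.png

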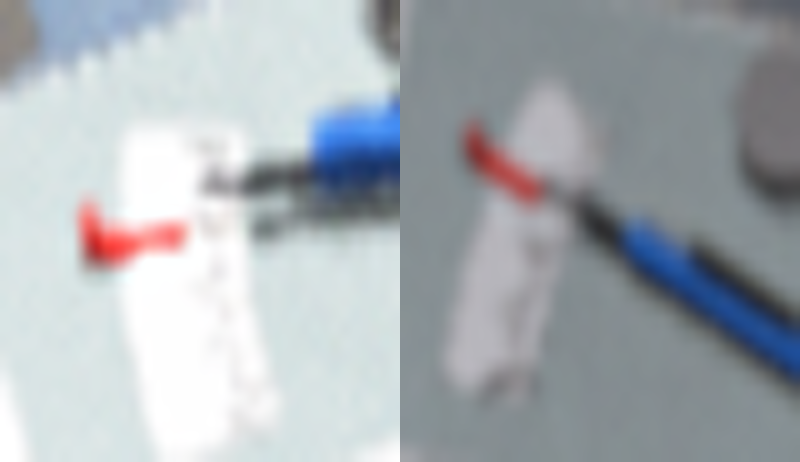

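View pics/scene11.png

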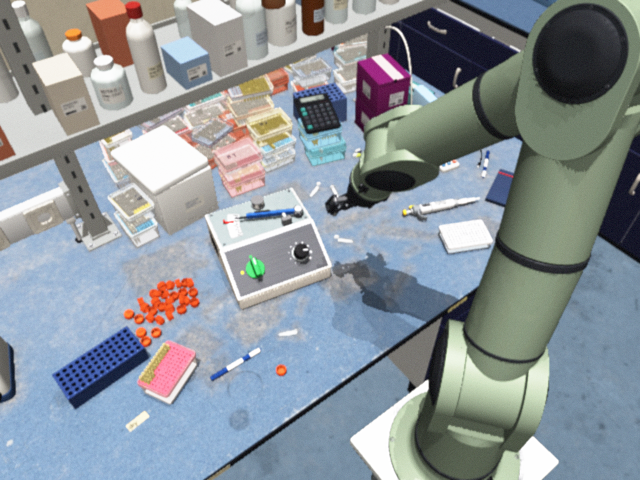

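```bash
python3 -c "
from workcell import bot
print(bot.job_done())"
```

```text
the job is handed in; nothing more can be done
None
```

I turned the black tension knob clockwise by about 94° in three steps, checking the camera pictures after each. I then turned the green lock knob clockwise to its stop, backed the arm off, and handed the job in at about 15.5 s of the 64 s allowed. No verdict was reported.

- **Pointer on tab:** in the last close-up check, both cameras put the pointer at about 0.295–0.30 rad and the tab at about 0.29–0.30 rad. That is about 1 mm apart at the pointer's radius, against the 3.5 mm limit. I couldn't measure it finer than about 1–1.5 mm at these pixel sizes. The pointer looked unchanged after I released the tension knob and again after locking.
- **Tab height:** my first readings of the tab disagreed between the cameras (0.24 and 0.28 rad). That was because I had assumed it was at pointer height. It actually lies about 116 mm above the bench, and with that height the two cameras agreed.
- **Lock knob:** the twisting load rose clearly over the last few degrees, and the bar's final direction matches the drawn outline for 1.5 rad.
- **Contacts:** the arm and the tab were not touched as far as the pictures and the force readings show. The tip box, well plate, orange cap and marker look unmoved in the last picture, which I judged by eye only. The robot was clear of everything at hand-in.

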